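Lift the mould off its stand with the lifting hook and hold it

TASK

Pull the lifting hook up out of its upright holder by its handle, catch the arched bail of the mould on the low stand with it, and lift the mould straight up until its underside is at least 6 cm above the stand. Keep it hanging there from the hook, level and still, for 3 seconds, and finish while still holding it up. The gripper must not touch the mould itself, and nothing else on the bench may be disturbed.

Things in the scene. Friction and masses are not known exactly. Their poses are not given: they have to be found in the camera images.
- hook_grip (a point): Centre of the handle of the lifting hook, a loose 162 mm long tool (about 180 g) standing upright in the holder, hook end down. The flat wooden handle is 62 mm tall (z), 30 mm wide (x) and 16 mm thick (y): pinch it across the 16 mm. Under the handle is a steel hand guard, 64 x 32 x 6 mm, its underside 37 mm below this point; the guard rests on the holder's rim. Axes are the tool's: z up along the tool, x the way the hook's free tip lies, y across the flat.
- hook_seat (a point): The seat of the lifting hook: middle of the inside bottom of the J, 123 mm straight below hook_grip, same axes. The J is 8 mm round steel bar in the x-z plane: its lowest point is 8 mm below this point; the free tip is at x +17 mm, its top 18 mm above the seat; the shank is at x -17 mm and goes back over the centre line 50 to 67 mm above the seat. The mouth is open upwards between tip and shank, 26 mm wide, and a bar can pass in over the tip.
- hook: The lifting hook as a whole; origin on its centre line at its lowest point (8 mm below hook_seat, 131 mm below hook_grip), same axes.
- holder: Fixed upright dark steel holder: a rectangular tube 62 mm (x) by 30 mm (y), rim 110 mm above the table, slot 50 x 18 mm, on a foot plate 110 x 80 x 6 mm. Origin: centre of its underside on the table. The hook stands in it with the axes roughly alike (within 5 degrees), the hook's free tip on the side away from the robot base, its lowest point 16 mm above the table, so it must rise about 95 mm to come out.
- stand: Fixed low bare aluminium stand, 112 x 112 mm, its top 20 mm above the table, with 8 mm high lips round the corners that locate the mould. Origin: centre of its underside on the table; z up.
- mould: The mould to lift: two dark-finished metal plates, 90 x 90 x 36 mm together, about 0.45 to 0.7 kg, loose in the stand, with a wing nut near each corner (33 mm from the middle both ways, top 14 mm above the plates) and a fixed arched bail of 7 mm bright steel bar over the middle. It alone has a bail. Origin: centre of its underside (20 mm above the table at the start). x across the bail, y along the bail, z up; turning half round makes no difference.
- bail (a point): Underside of the bail's peak, 91.5 mm above the mould's underside and 55 mm above its top plate; axes of the mould. The bar's top here is 7 mm higher. From the peak the bail slopes down 20 mm over 40 mm to either side (mould y) and then goes straight down to the plate, so a hook under it slides to the peak.
- spare_mould: Bystander: a second dark mould without a bail, 90 x 90 mm, 50 mm high over its wing nuts, standing on the table. Origin: centre of its underside.
- bowl: Bystander: plastic bowl, 130 mm across, 60 mm high. Origin: centre of its underside.
- cup: Bystander: white plastic cup, 76 mm across, 85 mm high. Origin: centre of its underside.
- pliers: Bystander: pliers lying flat, about 160 x 67 mm, 16 mm high. Origin on the table under the joint of the pliers; x towards the jaws.
- slat: Bystander: wooden slat, 260 (x) x 35 x 18 mm. Origin: centre of its underside.
- cap_a: Bystander: bottle cap, 38 mm across, 14 mm high. Origin: centre of its underside.
- cap_b: Bystander: bottle cap, 38 mm across, 14 mm high. Origin: centre of its underside.
Things that resemble listed ones, but are neither listed nor needed, are in the scene too. What is shaped like the hook but orange or red is not meant.

How it is judged:
By the outcome, as a careful person would: the job done as asked, in the order asked, and still so for the second after the job is handed in, while the arm keeps its last pose, push and grip.
It also fails if it takes over 54 s, if anything falls off the work surface, if the arm or the gripper's body presses on something with over 40 N, if the wrist force passes 120 N, or if a joint passes its speed limit or range.

ROBOT

A 6-joint arm with a two-finger parallel gripper is mounted at the origin on the work surface. World frame = base frame: x ahead of the robot, y to its left, z up, the work surface at z = 0. Lengths are in m, angles in rad, forces in N, time in s.
With the tool pointing down it reaches from about 0.15 to 0.775 m from the base axis. Payload 6.1 kg.
Tool frame: the origin (TCP) lies on the mounting face of the last link; the fingertips stand 173 mm ahead of it and the grasp point (between the pads) lies 155 mm ahead of it; z points along the fingers, y is the line along which they close (so a half turn about z gives the same grasp; the last joint's range is limited). The gripper opens to 85 mm and grips with 20 to 120 N. Pads are 22 mm wide; open, the fingers measure 114 mm over their backs; the gripper's body (76 mm by 85 mm) begins 54 mm behind the grasp point. The pads swing forward as they close: fully open they stand 13 mm farther back than shut.
Start: joints at [1.317, 0.126, -0.04, 1.405, 0, 1.571], TCP at [0.132, 0.508, 0.405] pointing down, gripper open.
Joint ranges: [-2.72, 2.72], [-0.95, 1.95], [-1.27, 1.35], [-1.78, 2.02], [-1.46, 1.47], [-3.14, 3.14]. Speed limits (rad/s): [2.39, 2.39, 3.01, 3.14, 3.14, 3.14].

INTERFACE

Orientations are given as a unit quaternion [x, y, z, w].
In Python, from station import env gives the robot as it stands.
- The arm moves only by the tool step_arm, never from a script. Its argument "steps" is a list of rows, each an object with "slide": the shift along the tool's x, y, z scaled (see below), a list of three; "rot": the turn, a rotation vector about the tool's x, y, z scaled (see below), a list of three. A call has exactly 8 rows; each row is the pose to reach, as a shift and turn from the pose commanded when the call began, along the tool's axes at that moment; what a row does not reach only later rows make up. The controller multiplies each number of a shift by 200 mm and each number of a turn by 30 degrees. A row lasts 1/10 s, in which the tool goes at most 50 mm and 8.59 degrees, less where a joint would pass 70% of its speed; a pose out of reach is approached as far as the arm can. A call with a number of a shift or a turn outside -1 to 1 is refused whole. A call with a gripper value outside its range is refused whole. "jaw" is the closure, from 0 (fully open) to 1 (shut), set as the call begins (left out, the last holds). The fingers move at their own pace and stop on an object; "newtons" is the grip in N (left out, the last holds). Time passes only in rows, so rows that repeat a pose let the fingers close, or fill a call up. It gives the time, the measured TCP pose, the force, the opening and the grip force at its end, in the units of the state.
- env.get_state(): the state, without advancing time (a new reading comes with each control period).
- env.read_camera(name): name is "scene" or "side" or "wrist"; returns a dict with "frame" (384x512x3 uint8, red, green, blue), "depth" (384x512 float32, m along the optical axis (not along the pixel's ray), 0 where there is no reading), "fx", "fy", "cx", "cy" (pixels), "world_from_camera" (4x4, takes a point from camera to world coordinates); the wrist camera has in their place "tool_from_camera" (4x4, takes a point from camera to tool coordinates, whose origin is the TCP and whose axes are the flange's). Camera axes: x right, y up, looking along -z (the intrinsics and any distortion apply to the point x, -y, -z); pixel columns grow to the right and rows downward; lengths in m; the calibration is good to about 2 mm. The wrist camera is an equidistant fisheye: a pixel r from the principal point sees the ray r / f radians off the axis. A picture is of the moment at which its call begins: read the wrist's pose just before it.
- env.job_done(): hands the job in; it is judged then, once.
The state is a dict: "time": time; "q": joint angles; "joint_velocities": joint speeds; "joint_efforts": joint torques, N m; "position": TCP position; "tool_rot": TCP orientation; "force": force on the tool from outside, world axes, zero at the start; "ft_torque": the same for the moment, N m; "gripper_width": finger opening in m; "finger_force": force on a finger pad.
Only numpy, scipy, OpenCV 4.12 (cv2) and the standard library are available. Lean on these libraries where they do the work, as an engineer would, in place of code of your own. Each camera call takes 0.05 s, during which the arm holds its last target. There are 200 camera calls.

## Working session

There is one attempt and no reset: what is moved stays moved. The work goes in short steps, Python scripts to look and compute and a tool call to move; the robot and the scene stay as the last step left them, time stands still between calls to the robot, and variables do not carry over. Pictures are saved under pics/ and viewed, at most 10 in all, crops included, and the job is handed in when it is done.

Besides the shell and the picture viewer there is one more tool, called after ">>>" as name(argument=value, ...), one argument or row to a line, values as JSON. step_arm: Moves the arm, as the interface text tells. Shifts and turns lie within -1 to 1; 1 stands for 200 mm of shift or 30 degrees of turn. Its arguments: {"type":"object","properties":{"steps":{"type":"array"},"jaw":{"type":"number"},"newtons":{"type":"number"}},"required":["steps"]}

```bash
mkdir -p pics; ls; python3 - <<'E'
from station import env
import cv2,numpy as np
s=env.get_state();print({k:np.round(v,3) for k,v in s.items()})
for n in("scene","side"):
    c=env.read_camera(n);cv2.imwrite(f"pics/{n}0.png",c["frame"][...,::-1]);np.savez(f"{n}0.npz",**c)
    print(n,c["fx"],c["fy"],c["cx"],c["cy"],np.round(c["world_from_camera"],3).tolist(),[k for k in c])
E
```

```text
pics
{'time': np.float64(0.0), 'q': array([ 1.317,  0.126, -0.041,  1.405,  0.   ,  1.571]), 'joint_velocities': array([-0.   , -0.001,  0.   ,  0.   , -0.   , -0.001]), 'joint_efforts': array([-1.0000e-03, -4.3592e+01,  3.5292e+01,  1.7000e-02, -0.0000e+00,
        0.0000e+00]), 'position': array([0.132, 0.508, 0.404]), 'tool_rot': array([ 0.127,  0.992, -0.001, -0.   ]), 'force': array([-0.592,  0.162, -0.515]), 'ft_torque': array([-0.009, -0.002, -0.01 ]), 'finger_force': np.float64(0.0), 'gripper_width': np.float64(0.085)}
scene 359.5019459416263 359.5019459416263 260.0351778131858 186.68235211415455 [[-0.41, -0.671, 0.618, 1.192], [0.912, -0.294, 0.286, 0.332], [-0.01, 0.681, 0.733, 0.926], [0.0, 0.0, 0.0, 1.0]] ['frame', 'depth', 'fx', 'fy', 'cx', 'cy', 'world_from_camera']
side 367.50790884465414 367.50790884465414 260.4012198438719 192.2378012569297 [[0.827, 0.367, -0.427, 0.131], [-0.563, 0.548, -0.619, -0.54], [0.006, 0.752, 0.659, 0.72], [0.0, 0.0, 0.0, 1.0]] ['frame', 'depth', 'fx', 'fy', 'cx', 'cy', 'world_from_camera']
```

View pics/scene0.png

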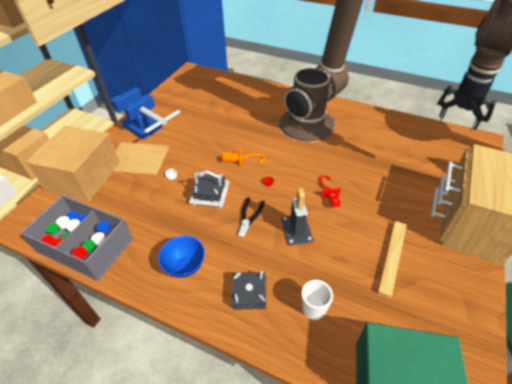

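View pics/side0.png

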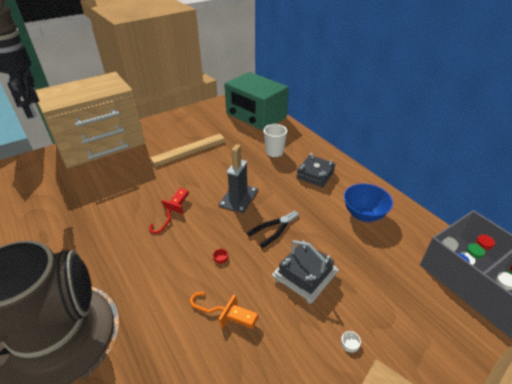

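```bash
cat >h.py <<'E'
import numpy as np,cv2
def load(n,i=0): return dict(np.load(f"{n}{i}.npz"))
def cloud(c):
    v,u=np.mgrid[:384,:512];d=c["depth"]
    p=np.stack([(u-c["cx"])/c["fx"]*d,-(v-c["cy"])/c["fy"]*d,-d],-1)
    M=c["world_from_camera"];w=p@M[:3,:3].T+M[:3,3];w[d<=0]=np.nan;return w
def onplane(c,u,v,z):
    M=c["world_from_camera"];r=M[:3,:3]@np.array([(u-c["cx"])/c["fx"],-(v-c["cy"])/c["fy"],-1]);o=M[:3,3]
    return o+r*(z-o[2])/r[2]
def rect(P): # min area rect in mm
    r=cv2.minAreaRect((P[:,:2]*1000).astype(np.float32));return np.round(r[0],1),np.round(r[1],1),round(r[2],1)
E
python3 - <<'E'
from h import *
for n,a,b in(("scene",(300,200),(209,188)),("side",(237,180),(305,270))):
    c=load(n);w=cloud(c)
    print(n,"table",np.nanmedian(w[...,2]))
    for (u,v) in (a,b): print((u,v),np.round(w[v,u],3))
    box=lambda x0,y0,r,z0,z1:(abs(w[...,0]-x0)<r)&(abs(w[...,1]-y0)<r)&(w[...,2]>z0)&(w[...,2]<z1)
    h=w[a[1],a[0]];m=w[b[1],b[0]]
    for nm,(q,z0,z1) in dict(handle=(h,.125,.19),guard=(h,.1,.12),foot=(h,.003,.012),bail=(m,.085,.135),bailpk=(m,.108,.13),plate=(m,.045,.062),stand=(m,.012,.032)).items():
        k=box(q[0],q[1],.08,z0,z1);P=w[k]
        if len(P)>3: print(nm,len(P),rect(P),np.round(P.mean(0),3),'zmax',round(P[:,2].max(),3))
ims=[]
for n,(u,v) in (("scene",(205,188)),("scene",(300,215)),("side",(305,270)),("side",(237,180))):
    f=load(n)["frame"][v-37:v+38,u-50:u+50,::-1];ims.append(cv2.resize(f,(400,300),interpolation=2))
cv2.imwrite("pics/crop1.png",np.vstack([np.hstack(ims[:2]),np.hstack(ims[2:])]))
E
```

```text
scene table 1.0127679013871571e-05
(300, 200) [0.547 0.157 0.159]
(209, 188) [ 0.534 -0.157  0.059]
handle 135 (array([533.2, 153. ]), array([30.6, 16.5]), 36.4) [0.538 0.155 0.16 ] zmax 0.181
guard 159 (array([532.4, 153.1]), array([66. , 32.1]), 34.7) [0.543 0.156 0.114] zmax 0.119
foot 526 (array([548.5, 157.8]), array([159.2, 158. ]), 87.8) [0.552 0.154 0.006] zmax 0.012
bail 68 (array([ 515.2, -169.3]), array([ 9.1, 85. ]), 14.7) [ 0.516 -0.169  0.104] zmax 0.12
bailpk 25 (array([ 516. , -171.4]), array([ 8.1, 40.9]), 17.8) [ 0.517 -0.17   0.114] zmax 0.12
plate 545 (array([ 515.3, -169.6]), array([93.7, 90.7]), 14.9) [ 0.522 -0.166  0.056] zmax 0.062
stand 282 (array([ 519.3, -167.9]), array([106.9, 112.2]), 15.4) [ 0.542 -0.146  0.023] zmax 0.032
side table 0.00042253206934783627
(237, 180) [0.512 0.125 0.093]
(305, 270) [ 0.496 -0.186  0.055]
handle 180 (array([527.1, 150.3]), array([30.1, 16.3]), 34.5) [0.524 0.146 0.157] zmax 0.179
guard 187 (array([527.8, 151. ]), array([66.1, 32.2]), 31.8) [0.522 0.141 0.112] zmax 0.119
foot 441 (array([508.8, 126.6]), array([170.8,  99.4]), 33.7) [0.52  0.134 0.006] zmax 0.012
bail 142 (array([ 511.1, -171.5]), array([ 7.6, 86.4]), 17.3) [ 0.512 -0.176  0.105] zmax 0.118
bailpk 59 (array([ 511.6, -171.9]), array([ 6.8, 42.2]), 14.6) [ 0.512 -0.175  0.113] zmax 0.118
plate 1220 (array([ 512. , -171.7]), array([91.4, 90.7]), 15.3) [ 0.506 -0.176  0.055] zmax 0.062
stand 652 (array([ 509.2, -172.6]), array([107.1, 111.7]), 16.1) [ 0.489 -0.198  0.022] zmax 0.032
```

View pics/crop1.png

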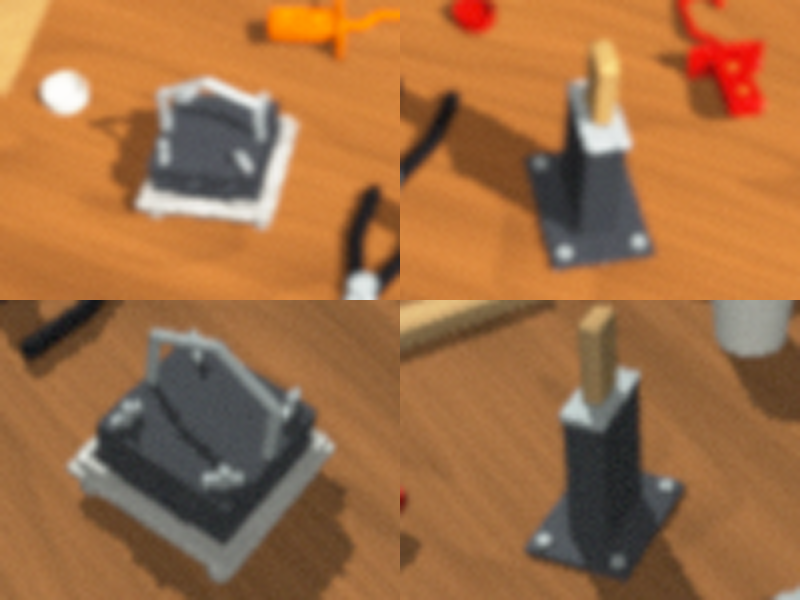

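Candidates for the hook in the scene image are the wooden handle in the holder (301,200), the orange hook (242,157) and the red hook (331,192). For the mould they are the one with a bail on the stand (209,188) and the one without (249,290). The crop confirms I want the wooden-handled hook and the mould with the bright bail at (209,188).

```bash
cat >>h.py <<'E'
from scipy.spatial.transform import Rotation as R
def plan(s,pos,yaw=None): # yaw of tool y, deg, tool down -> slide/rot in move units
    r=R.from_quat(s["tool_rot"]);y=np.radians(yaw);Y=np.array([np.cos(y),np.sin(y),0]);Z=np.array([0,0,-1.])
    T=R.from_matrix(np.c_[np.cross(Y,Z),Y,Z])
    print("slide",np.round(r.inv().apply(np.array(pos)-s["position"])/.2,3),"rot",np.round(np.degrees((r.inv()*T).as_rotvec())/30,3))
E
python3 - <<'E'
from h import *
from station import env
plan(env.get_state(),[.53,.1515,.404],124.3)
E
```

```text
slide [-2.375e+00 -1.226e+00  2.000e-03] rot [-3.000e-03 -1.000e-03 -1.628e+00]
```

>>> step_arm(
  steps=[
    {"slide": [-0.12,-0.06,0],"rot": [0,0,-0.1]},
    {"slide": [-0.28,-0.14,0],"rot": [0,0,-0.2]},
    {"slide": [-0.44,-0.22,0],"rot": [0,0,-0.3]},
    {"slide": [-0.6,-0.3,0],"rot": [0,0,-0.4]},
    {"slide": [-0.75,-0.38,0],"rot": [0,0,-0.5]},
    {"slide": [-0.9,-0.46,0],"rot": [0,0,-0.6]},
    {"slide": [-0.97,-0.5,0],"rot": [0,0,-0.7]},
    {"slide": [-1,-0.52,0],"rot": [0,0,-0.75]},
  ],
  jaw=0,
)

```text
time: 0.9
position: [0.3004, 0.356, 0.4044]
tool_rot: [-0.069, 0.998, -0.0, -0.0]
force: [0.7, 0.2, 0.6]
gripper_width: 0.0851
finger_force: 0.0
```

```bash
python3 - <<'E'
from h import *
from station import env
plan(env.get_state(),[.53,.1515,.404],124.3)
E
```

```text
slide [-0.996 -1.171  0.002] rot [-0.001 -0.001 -0.879]
```

>>> step_arm(
  steps=[
    {"slide": [-0.1,-0.12,0],"rot": [0,0,-0.12]},
    {"slide": [-0.24,-0.28,0],"rot": [0,0,-0.26]},
    {"slide": [-0.38,-0.45,0],"rot": [0,0,-0.4]},
    {"slide": [-0.52,-0.61,0],"rot": [0,0,-0.54]},
    {"slide": [-0.65,-0.76,0],"rot": [0,0,-0.68]},
    {"slide": [-0.76,-0.89,0],"rot": [0,0,-0.8]},
    {"slide": [-0.82,-0.96,0],"rot": [0,0,-0.88]},
    {"slide": [-0.85,-1,0],"rot": [0,0,-0.88]},
  ],
)

```text
time: 1.7
position: [0.4965, 0.1815, 0.404]
tool_rot: [-0.294, 0.956, -0.0, -0.001]
force: [-0.5, 0.3, -1.0]
gripper_width: 0.0852
finger_force: 0.0
```

```bash
python3 - <<'E'
from h import *
from station import env
s=env.get_state();c=env.read_camera("wrist");cv2.imwrite("pics/wrist1.png",c["frame"][...,::-1])
np.savez("wrist1.npz",pos=s["position"],rot=s["tool_rot"],**c)
print(c["fx"],c["cx"],c["cy"],np.round(c["tool_from_camera"],3),s["position"])
plan(s,[.53,.1515,.404],124.3)
E
```

```text
297.3186396354542 259.6008378887224 185.50083553540338 [[ 0.     0.966  0.259  0.066]
 [ 1.    -0.    -0.    -0.   ]
 [-0.     0.259 -0.966  0.03 ]
 [ 0.     0.     0.     1.   ]] [0.49645069 0.18148708 0.40398054]
slide [-0.054 -0.218 -0.   ] rot [ 0.    -0.002 -0.002]
```

View pics/wrist1.png

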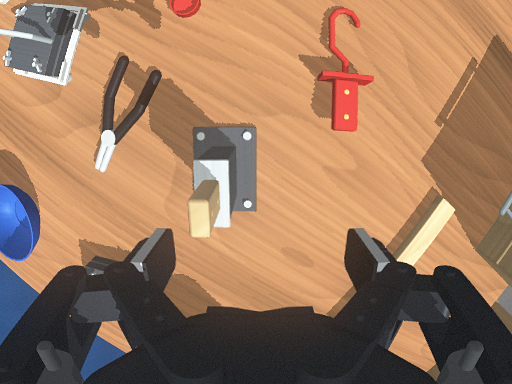

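The wrist view shows the handle top at (200,218), the guard around (212,195) and the mould with its bail at top left (40,40). I'll take the wrist depth cloud now to refine the positions.

```bash
cat >>h.py <<'E'
def wcloud(c):
    v,u=np.mgrid[:384,:512].astype(float);x=(u-c["cx"])/c["fx"];y=(v-c["cy"])/c["fy"]
    th=np.hypot(x,y);k=np.tan(th)/np.maximum(th,1e-9);d=c["depth"]
    p=np.stack([x*k*d,-y*k*d,-d],-1);M=c["tool_from_camera"]
    t=p@M[:3,:3].T+M[:3,3];w=R.from_quat(c["rot"]).apply(t.reshape(-1,3)).reshape(t.shape)+c["pos"];w[d<=0]=np.nan;return w
E
python3 - <<'E'
from h import *
c=load("wrist",1);w=wcloud(c);print("table",np.nanmedian(w[250:330,180:200,2]),w[300,260],w[90,240])
for nm,q,r,z0,z1 in (("htop",(.53,.15),.06,.17,.19),("handle",(.53,.15),.06,.13,.19),("guard",(.53,.15),.06,.108,.122),("foot",(.53,.15),.075,.003,.012),("bail",(.514,-.17),.08,.085,.135),("plate",(.514,-.17),.08,.045,.062)):
    P=w[(abs(w[...,0]-q[0])<r)&(abs(w[...,1]-q[1])<r)&(w[...,2]>z0)&(w[...,2]<z1)]
    if len(P)>3: print(nm,len(P),rect(P),np.round(P.mean(0),3),np.round(np.percentile(P[:,2],[50,99]),3))
E
```

```text
table 0.0006618732446440345 [6.74003087e-01 3.02973664e-01 4.94994641e-04] [0.43663528 0.11113817 0.00083577]
htop 896 (array([529.8, 150.7]), array([29.3, 16.3]), 33.9) [0.528 0.151 0.178] [0.178 0.18 ]
handle 1378 (array([529.6, 150.8]), array([29.6, 16.6]), 33.9) [0.526 0.15  0.169] [0.177 0.18 ]
guard 1348 (array([530.3, 150.6]), array([64.8, 32.3]), 34.1) [0.52  0.149 0.116] [0.116 0.12 ]
foot 2668 (array([519.5, 144.3]), array([124.6, 108.9]), 18.3) [0.512 0.152 0.007] [0.007 0.01 ]
bail 231 (array([ 509.3, -152.7]), array([ 7.4, 48.1]), 15.2) [ 0.508 -0.148  0.105] [0.106 0.118]
plate 2699 (array([ 514.8, -172.1]), array([90.3, 93.8]), 15.0) [ 0.512 -0.164  0.056] [0.056 0.061]
```

```bash
python3 - <<'E'
from h import *
from station import env
plan(env.get_state(),[.53,.1507,.300],124)
E
```

```text
slide [-0.052 -0.22   0.52 ] rot [-0.001 -0.002  0.006]
```

>>> step_arm(
  steps=[
    {"slide": [-0.02,-0.1,0],"rot": [0,0,0.006]},
    {"slide": [-0.052,-0.2,0],"rot": [0,0,0.006]},
    {"slide": [-0.052,-0.22,0],"rot": [0,0,0.006]},
    {"slide": [-0.052,-0.22,0.1],"rot": [0,0,0.006]},
    {"slide": [-0.052,-0.22,0.24],"rot": [0,0,0.006]},
    {"slide": [-0.052,-0.22,0.38],"rot": [0,0,0.006]},
    {"slide": [-0.052,-0.22,0.48],"rot": [0,0,0.006]},
    {"slide": [-0.052,-0.22,0.52],"rot": [0,0,0.006]},
  ],
)

```text
time: 2.55
position: [0.5272, 0.1529, 0.2986]
tool_rot: [-0.294, 0.956, 0.0, -0.002]
force: [-0.1, 0.3, -0.1]
gripper_width: 0.0853
finger_force: 0.0
```

```bash
python3 - <<'E'
from h import *
from station import env
plan(env.get_state(),[.53,.1507,.300],124)
E
```

```text
slide [-0.005 -0.017 -0.007] rot [ 0.003 -0.006  0.007]
```

>>> step_arm(
  steps=[
    {"slide": [-0.005,-0.017,-0.005],"rot": [0,0,0.007]},
    {"slide": [-0.005,-0.017,-0.005],"rot": [0,0,0.007]},
    {"slide": [-0.005,-0.017,-0.005],"rot": [0,0,0.007]},
    {"slide": [-0.005,-0.017,-0.005],"rot": [0,0,0.007]},
    {"slide": [-0.005,-0.017,-0.005],"rot": [0,0,0.007]},
    {"slide": [-0.005,-0.017,-0.005],"rot": [0,0,0.007]},
    {"slide": [-0.005,-0.017,-0.005],"rot": [0,0,0.007]},
    {"slide": [-0.005,-0.017,-0.005],"rot": [0,0,0.007]},
  ],
)

```text
time: 3.35
position: [0.5315, 0.15, 0.3017]
tool_rot: [-0.292, 0.956, -0.0, 0.0]
force: [0.2, 0.2, 0.2]
gripper_width: 0.0854
finger_force: 0.0
```

```bash
python3 - <<'E'
from h import *
from station import env
plan(env.get_state(),[.53,.1507,.300],124)
E
```

```text
slide [0.004 0.007 0.009] rot [-0.     0.    -0.001]
```

>>> step_arm(
  steps=[
    {"slide": [0.004,0.007,0.01],"rot": [0,0,0]},
    {"slide": [0.004,0.007,0.01],"rot": [0,0,0]},
    {"slide": [0.004,0.007,0.01],"rot": [0,0,0]},
    {"slide": [0.004,0.007,0.01],"rot": [0,0,0]},
    {"slide": [0.004,0.007,0.01],"rot": [0,0,0]},
    {"slide": [0.004,0.007,0.01],"rot": [0,0,0]},
    {"slide": [0.004,0.007,0.01],"rot": [0,0,0]},
    {"slide": [0.004,0.007,0.01],"rot": [0,0,0]},
  ],
  jaw=1,
  newtons=80,
)

```text
time: 4.15
position: [0.5301, 0.1508, 0.2998]
tool_rot: [-0.292, 0.956, 0.0, 0.0]
force: [-0.8, 1.1, 1.8]
gripper_width: 0.015
finger_force: 78.2
```

```bash
python3 - <<'E'
from h import *
from station import env
s=env.get_state();print(s["gripper_width"],s["finger_force"],s["force"],s["ft_torque"]);plan(s,[.53,.1507,.300],124)
E
```

```text
0.015014016506482422 78.24699997901917 [-0.80979169  1.10572847  1.84790576] [0.11786786 0.0864471  0.01882347]
slide [ 0.001 -0.    -0.001] rot [ 0.     0.    -0.001]
```

>>> step_arm(
  steps=[
    {"slide": [0,0,-0.03],"rot": [0,0,0]},
    {"slide": [0,0,-0.1],"rot": [0,0,0]},
    {"slide": [0,0,-0.2],"rot": [0,0,0]},
    {"slide": [0,0,-0.3],"rot": [0,0,0]},
    {"slide": [0,0,-0.4],"rot": [0,0,0]},
    {"slide": [0,0,-0.5],"rot": [0,0,0]},
    {"slide": [0,0,-0.6],"rot": [0,0,0]},
    {"slide": [0,0,-0.65],"rot": [0,0,0]},
  ],
)

```text
time: 4.95
position: [0.5301, 0.1507, 0.4324]
tool_rot: [-0.292, 0.956, -0.0, 0.001]
force: [0.5, 1.2, -1.8]
gripper_width: 0.0153
finger_force: 77.9
```

```bash
python3 - <<'E'
from h import *
from station import env
s=env.get_state();print(s["gripper_width"],s["finger_force"],s["force"],s["ft_torque"])
ims=[]
for n,(u,v) in (("scene",(303,185)),("side",(230,160))):
    c=env.read_camera(n);np.savez(f"{n}1.npz",**c);w=cloud(c)
    ims.append(cv2.resize(c["frame"][max(v-75,0):v+75,u-50:u+50,::-1],(400,600),interpolation=2))
cv2.imwrite("pics/crop2.png",np.hstack(ims))
m=np.array([.5142,-.1715]);a=np.radians(15.2);pre=m-.045*np.array([np.cos(a),np.sin(a)])
print(pre);plan(env.get_state(),[*pre,.43],105.2)
E
```

```text
0.015283881343232652 77.888742685318 [ 0.47686018  1.16494252 -1.76240783] [-0.02156942  0.00590231  0.05324885]
[ 0.47077426 -0.18329851]
slide [ 1.18  -1.219  0.006] rot [-0.001  0.006  0.626]
```

View pics/crop2.png

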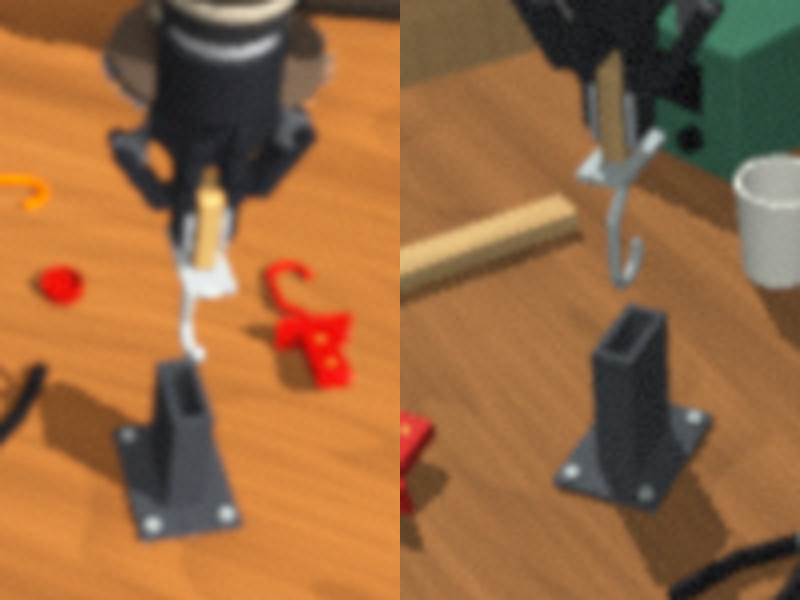

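Both views show the hook clear of the holder, hanging upright with its tip pointing away from the base. Next I move toward the mould.

>>> step_arm(
  steps=[
    {"slide": [0.05,-0.05,0],"rot": [0,0,0.04]},
    {"slide": [0.15,-0.16,0],"rot": [0,0,0.1]},
    {"slide": [0.29,-0.3,0],"rot": [0,0,0.18]},
    {"slide": [0.43,-0.44,0],"rot": [0,0,0.26]},
    {"slide": [0.57,-0.59,0],"rot": [0,0,0.34]},
    {"slide": [0.7,-0.72,0],"rot": [0,0,0.42]},
    {"slide": [0.8,-0.82,0],"rot": [0,0,0.5]},
    {"slide": [0.84,-0.86,0],"rot": [0,0,0.54]},
  ],
)

```text
time: 5.85
position: [0.4856, -0.0883, 0.4286]
tool_rot: [-0.152, 0.988, -0.0, -0.001]
force: [-0.1, 0.4, -1.8]
gripper_width: 0.015
finger_force: 78.2
```

>>> step_arm(
  steps=[
    {"slide": [0,0,0],"rot": [0,0,0]},
    {"slide": [0,0,0],"rot": [0,0,0]},
    {"slide": [0,0,0],"rot": [0,0,0]},
    {"slide": [0,0,0],"rot": [0,0,0]},
    {"slide": [0,0,0],"rot": [0,0,0]},
    {"slide": [0,0,0],"rot": [0,0,0]},
    {"slide": [0,0,0],"rot": [0,0,0]},
    {"slide": [0,0,0],"rot": [0,0,0]},
  ],
)

```text
time: 6.65
position: [0.4869, -0.0856, 0.4297]
tool_rot: [-0.155, 0.988, -0.0, 0.0]
force: [-0.9, 0.9, -1.7]
gripper_width: 0.0154
finger_force: 78.2
```

```bash
python3 - <<'E'
from h import *
from station import env
s=env.get_state();c=env.read_camera("wrist");c=dict(c,pos=s["position"],rot=s["tool_rot"]);np.savez("wrist2.npz",**c)
cv2.imwrite("pics/wrist2.png",c["frame"][...,::-1])
w=wcloud(c)
for nm,q,r,z0,z1 in (("bail",(.514,-.17),.06,.085,.125),("peak",(.514,-.17),.06,.108,.125),("plate",(.514,-.17),.08,.045,.062)):
    P=w[(abs(w[...,0]-q[0])<r)&(abs(w[...,1]-q[1])<r)&(w[...,2]>z0)&(w[...,2]<z1)]
    if len(P)>3: print(nm,len(P),rect(P),np.round(P.mean(0),3),np.round(np.percentile(P[:,2],[50,99]),3))
# hook in tool frame
r=R.from_quat(s["tool_rot"]);t=r.inv().apply((w-s["position"]).reshape(-1,3)).reshape(w.shape)
k=(abs(t[...,1])<.03)&(abs(t[...,0])<.05)&(t[...,2]>.15)&(t[...,2]<.3)
for z in np.arange(.15,.3,.01):
    Q=t[k&(abs(t[...,2]-z)<.005)]
    if len(Q)>2: print(round(z,3),len(Q),np.round(Q.min(0)*1e3),np.round(Q.max(0)*1e3))
m=np.array([.5142,-.1715]);a=np.radians(15.2);pre=m-.045*np.array([np.cos(a),np.sin(a)])
plan(s,[*pre,.43],105.2)
E
```

```text
bail 537 (array([ 514.3, -172.5]), array([ 7.6, 85.8]), 15.4) [ 0.513 -0.168  0.107] [0.108 0.119]
peak 254 (array([ 514.2, -172.9]), array([ 7.2, 47.9]), 13.0) [ 0.513 -0.171  0.114] [0.114 0.119]
plate 4508 (array([ 514.7, -172.6]), array([91.7, 90.5]), 14.6) [ 0.511 -0.171  0.056] [0.056 0.059]
0.15 365 [  7. -22. 150.] [ 15.  20. 155.]
0.16 687 [  7. -22. 155.] [ 15.  20. 165.]
0.17 319 [  7. -20. 165.] [ 15.  19. 175.]
0.18 2393 [  6. -17. 175.] [ 32.  15. 185.]
0.19 106 [ 21. -16. 185.] [ 32.  15. 189.]
0.24 8 [ 20.  -2. 241.] [ 21.   1. 245.]
0.25 27 [ 18.  -4. 245.] [ 21.   3. 255.]
0.26 22 [ 18.  -4. 256.] [ 21.   3. 265.]
slide [ 0.226 -0.44  -0.001] rot [-0.     0.     0.086]
```

View pics/wrist2.png

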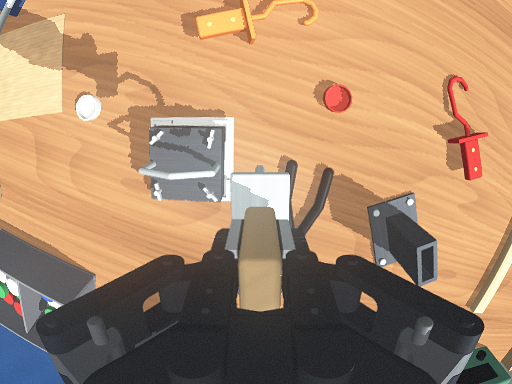

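The wrist view shows the bail at (180,172), with the guard and handle straight in the gripper. The hook is on the tool axis, with the shank at tool x +17 to +21 mm. I go to the pre-catch point beside the bail, then down.

```bash
python3 - <<'E'
from h import *
from station import env
m=np.array([.5143,-.172]);a=np.radians(15);pre=m-.045*np.array([np.cos(a),np.sin(a)])
plan(env.get_state(),[*pre,.356],105)
E
```

```text
slide [ 0.226 -0.442  0.368] rot [ 0.    -0.     0.092]
```

>>> step_arm(
  steps=[
    {"slide": [0.05,-0.08,0],"rot": [0,0,0.03]},
    {"slide": [0.11,-0.2,0],"rot": [0,0,0.06]},
    {"slide": [0.17,-0.32,0],"rot": [0,0,0.09]},
    {"slide": [0.21,-0.41,0],"rot": [0,0,0.092]},
    {"slide": [0.226,-0.44,0],"rot": [0,0,0.092]},
    {"slide": [0.226,-0.44,0],"rot": [0,0,0.092]},
    {"slide": [0.226,-0.44,0],"rot": [0,0,0.092]},
    {"slide": [0.226,-0.44,0],"rot": [0,0,0.092]},
  ],
)

```text
time: 7.5
position: [0.4707, -0.1826, 0.4298]
tool_rot: [-0.131, 0.991, 0.0, 0.0]
force: [-0.3, 1.1, -1.6]
gripper_width: 0.0151
finger_force: 78.4
```

>>> step_arm(
  steps=[
    {"slide": [0,0,0.03],"rot": [0,0,0]},
    {"slide": [0,0,0.1],"rot": [0,0,0]},
    {"slide": [0,0,0.18],"rot": [0,0,0]},
    {"slide": [0,0,0.26],"rot": [0,0,0]},
    {"slide": [0,0,0.33],"rot": [0,0,0]},
    {"slide": [0,0,0.368],"rot": [0,0,0]},
    {"slide": [0,0,0.368],"rot": [0,0,0]},
    {"slide": [0,0,0.368],"rot": [0,0,0]},
  ],
)

```text
time: 8.3
position: [0.4707, -0.1832, 0.3564]
tool_rot: [-0.131, 0.991, -0.0, 0.0]
force: [0.3, -0.8, -2.5]
gripper_width: 0.0151
finger_force: 78.3
```

```bash
python3 - <<'E'
from h import *
from station import env
s=env.get_state();print(s["force"])
ims=[]
for n,(u,v) in (("scene",(212,170)),("side",(300,245))):
    c=env.read_camera(n);np.savez(f"{n}2.npz",**c)
    ims.append(cv2.resize(c["frame"][v-50:v+50,u-40:u+40,::-1],(400,500),interpolation=2))
cv2.imwrite("pics/crop3.png",np.hstack(ims))
plan(s,[.5143,-.172,.356],105)
E
```

```text
[ 0.28861045 -0.81221871 -2.50053535]
slide [-0.225 -0.003  0.002] rot [-0.     0.     0.001]
```

View pics/crop3.png

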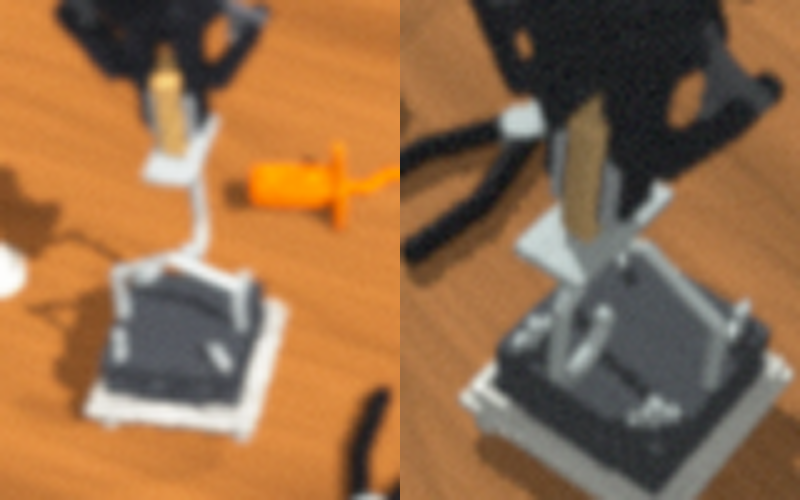

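The J stands beside the bail at the peak, with its tip pointing toward the bail and below it. I slide under it.

>>> step_arm(
  steps=[
    {"slide": [-0.02,0,0],"rot": [0,0,0]},
    {"slide": [-0.05,0,0],"rot": [0,0,0]},
    {"slide": [-0.09,0,0],"rot": [0,0,0]},
    {"slide": [-0.13,0,0],"rot": [0,0,0]},
    {"slide": [-0.17,-0.003,0],"rot": [0,0,0]},
    {"slide": [-0.205,-0.003,0],"rot": [0,0,0]},
    {"slide": [-0.22,-0.003,0],"rot": [0,0,0]},
    {"slide": [-0.225,-0.003,0],"rot": [0,0,0]},
  ],
)

```text
time: 9.2
position: [0.5147, -0.1721, 0.3559]
tool_rot: [-0.131, 0.991, 0.0, -0.0]
force: [0.3, -0.5, -1.8]
gripper_width: 0.0149
finger_force: 78.3
```

>>> step_arm(
  steps=[
    {"slide": [0,0,-0.01],"rot": [0,0,0]},
    {"slide": [0,0,-0.03],"rot": [0,0,0]},
    {"slide": [0,0,-0.05],"rot": [0,0,0]},
    {"slide": [0,0,-0.07],"rot": [0,0,0]},
    {"slide": [0,0,-0.09],"rot": [0,0,0]},
    {"slide": [0,0,-0.11],"rot": [0,0,0]},
    {"slide": [0,0,-0.12],"rot": [0,0,0]},
    {"slide": [0,0,-0.12],"rot": [0,0,0]},
  ],
  newtons=110,
)

```text
time: 10.0
position: [0.5143, -0.1723, 0.3805]
tool_rot: [-0.131, 0.991, -0.0, 0.0]
force: [-0.7, 0.2, -2.1]
gripper_width: 0.0149
finger_force: 107.3
```

```bash
python3 - <<'E'
from h import *
from station import env
s=env.get_state();print(s["force"],s["ft_torque"])
ims=[]
for n,(u,v) in (("scene",(212,170)),("side",(300,245))):
    c=env.read_camera(n);np.savez(f"{n}3.npz",**c)
    ims.append(cv2.resize(c["frame"][v-50:v+50,u-40:u+40,::-1],(400,500),interpolation=2))
cv2.imwrite("pics/crop4.png",np.hstack(ims))
plan(s,[.5143,-.172,.388],105)
E
```

```text
[-0.68356957  0.23061379 -2.08946686] [ 0.02560002 -0.05558123  0.04325874]
slide [-0.     0.001 -0.037] rot [-0.001  0.001  0.   ]
```

View pics/crop4.png

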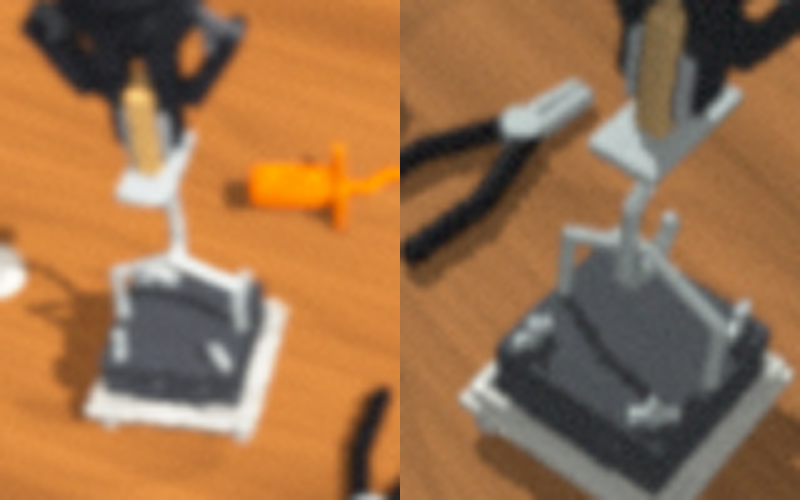

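The bail sits in the mouth, with the shank on the near side and the tip visible beyond it. I lift slowly.

>>> step_arm(
  steps=[
    {"slide": [0,0,-0.01],"rot": [0,0,0]},
    {"slide": [0,0,-0.02],"rot": [0,0,0]},
    {"slide": [0,0,-0.03],"rot": [0,0,0]},
    {"slide": [0,0,-0.04],"rot": [0,0,0]},
    {"slide": [0,0,-0.05],"rot": [0,0,0]},
    {"slide": [0,0,-0.06],"rot": [0,0,0]},
    {"slide": [0,0,-0.07],"rot": [0,0,0]},
    {"slide": [0,0,-0.08],"rot": [0,0,0]},
  ],
)

```text
time: 10.9
position: [0.5142, -0.1723, 0.396]
tool_rot: [-0.131, 0.991, 0.0, -0.0]
force: [0.3, -1.1, -9.6]
gripper_width: 0.0152
finger_force: 107.2
```

>>> step_arm(
  steps=[
    {"slide": [0,0,-0.01],"rot": [0,0,0]},
    {"slide": [0,0,-0.03],"rot": [0,0,0]},
    {"slide": [0,0,-0.05],"rot": [0,0,0]},
    {"slide": [0,0,-0.07],"rot": [0,0,0]},
    {"slide": [0,0,-0.09],"rot": [0,0,0]},
    {"slide": [0,0,-0.11],"rot": [0,0,0]},
    {"slide": [0,0,-0.13],"rot": [0,0,0]},
    {"slide": [0,0,-0.15],"rot": [0,0,0]},
  ],
)

```text
time: 11.7
position: [0.5143, -0.1723, 0.4265]
tool_rot: [-0.131, 0.991, -0.0, 0.0]
force: [-0.1, -0.7, -7.9]
gripper_width: 0.0146
finger_force: 107.2
```

>>> step_arm(
  steps=[
    {"slide": [0,0,-0.02],"rot": [0,0,0]},
    {"slide": [0,0,-0.05],"rot": [0,0,0]},
    {"slide": [0,0,-0.08],"rot": [0,0,0]},
    {"slide": [0,0,-0.11],"rot": [0,0,0]},
    {"slide": [0,0,-0.14],"rot": [0,0,0]},
    {"slide": [0,0,-0.17],"rot": [0,0,0]},
    {"slide": [0,0,-0.19],"rot": [0,0,0]},
    {"slide": [0,0,-0.2],"rot": [0,0,0]},
  ],
)

```text
time: 12.5
position: [0.5143, -0.1723, 0.4667]
tool_rot: [-0.131, 0.991, -0.0, 0.0]
force: [-0.1, 0.1, -8.3]
gripper_width: 0.0149
finger_force: 107.2
```

```bash
cat >chk.py <<'E'
from h import *
from station import env
s=env.get_state();print(s["time"],s["position"],s["force"],s["ft_torque"],s["finger_force"])
for n in ("scene","side"):
    w=cloud(env.read_camera(n))
    k=(abs(w[...,0]-.514)<.075)&(abs(w[...,1]+.172)<.075)&(w[...,2]>.05)
    for nm,z0,z1 in (("plate",.118,.145),("bail",.165,.22)):
        P=w[k&(w[...,2]>z0)&(w[...,2]<z1)]
        if len(P)>9:print(n,nm,len(P),rect(P),np.round(P.mean(0),3),np.round(np.percentile(P[:,2],[1,50,99]),3))
    P=w[k&(w[...,2]>.04)&(w[...,2]<.22)];print(np.histogram(P[:,2],np.arange(.04,.22,.01))[0])
E
python3 chk.py
```

```text
12.5 [ 0.51429868 -0.17230365  0.46665251] [-0.08364205  0.09055452 -8.26678734] [ 0.00376043 -0.04067163 -0.0538321 ] 107.21919178962708
scene plate 636 (array([ 516.5, -169.9]), array([93.5, 92.1]), 15.9) [ 0.523 -0.166  0.135] [0.121 0.136 0.144]
scene bail 108 (array([ 517.5, -168.4]), array([38.4, 80.7]), 35.9) [ 0.515 -0.169  0.19 ] [0.167 0.19  0.217]
[  0   0   0   0   0   3  70  86  69 530  55  18  13  15  33  30  14]
side plate 1457 (array([ 512.5, -171.4]), array([92.5, 90.7]), 15.4) [ 0.504 -0.177  0.135] [0.121 0.136 0.144]
side bail 240 (array([ 512. , -172.3]), array([37.7, 79.5]), 38.1) [ 0.512 -0.176  0.19 ] [0.167 0.189 0.219]
[   0    0    0    0    0    1  151  187  156 1228  115   31   21   38
   78   67   33]
```

The plate top has risen 80 mm, so the mould is hanging clear. Now I hold still.

>>> step_arm(
  steps=[
    {"slide": [0,0,0],"rot": [0,0,0]},
    {"slide": [0,0,0],"rot": [0,0,0]},
    {"slide": [0,0,0],"rot": [0,0,0]},
    {"slide": [0,0,0],"rot": [0,0,0]},
    {"slide": [0,0,0],"rot": [0,0,0]},
    {"slide": [0,0,0],"rot": [0,0,0]},
    {"slide": [0,0,0],"rot": [0,0,0]},
    {"slide": [0,0,0],"rot": [0,0,0]},
  ],
)

```text
time: 13.4
position: [0.5143, -0.1723, 0.4661]
tool_rot: [-0.131, 0.991, 0.0, -0.0]
force: [-0.0, 0.8, -8.0]
gripper_width: 0.0146
finger_force: 107.2
```

>>> step_arm(
  steps=[
    {"slide": [0,0,0],"rot": [0,0,0]},
    {"slide": [0,0,0],"rot": [0,0,0]},
    {"slide": [0,0,0],"rot": [0,0,0]},
    {"slide": [0,0,0],"rot": [0,0,0]},
    {"slide": [0,0,0],"rot": [0,0,0]},
    {"slide": [0,0,0],"rot": [0,0,0]},
    {"slide": [0,0,0],"rot": [0,0,0]},
    {"slide": [0,0,0],"rot": [0,0,0]},
  ],
)

```text
time: 14.2
position: [0.5142, -0.1723, 0.4661]
tool_rot: [-0.131, 0.991, 0.0, -0.0]
force: [0.1, 0.2, -7.4]
gripper_width: 0.0147
finger_force: 107.2
```

>>> step_arm(
  steps=[
    {"slide": [0,0,0],"rot": [0,0,0]},
    {"slide": [0,0,0],"rot": [0,0,0]},
    {"slide": [0,0,0],"rot": [0,0,0]},
    {"slide": [0,0,0],"rot": [0,0,0]},
    {"slide": [0,0,0],"rot": [0,0,0]},
    {"slide": [0,0,0],"rot": [0,0,0]},
    {"slide": [0,0,0],"rot": [0,0,0]},
    {"slide": [0,0,0],"rot": [0,0,0]},
  ],
)

```text
time: 15.0
position: [0.5143, -0.1723, 0.4661]
tool_rot: [-0.131, 0.991, 0.0, 0.0]
force: [-0.1, 0.5, -8.0]
gripper_width: 0.0149
finger_force: 107.2
```

>>> step_arm(
  steps=[
    {"slide": [0,0,0],"rot": [0,0,0]},
    {"slide": [0,0,0],"rot": [0,0,0]},
    {"slide": [0,0,0],"rot": [0,0,0]},
    {"slide": [0,0,0],"rot": [0,0,0]},
    {"slide": [0,0,0],"rot": [0,0,0]},
    {"slide": [0,0,0],"rot": [0,0,0]},
    {"slide": [0,0,0],"rot": [0,0,0]},
    {"slide": [0,0,0],"rot": [0,0,0]},
  ],
)

```text
time: 15.8
position: [0.5143, -0.1723, 0.4661]
tool_rot: [-0.131, 0.991, -0.0, 0.0]
force: [0.5, 0.1, -7.4]
gripper_width: 0.0144
finger_force: 107.2
```

>>> step_arm(
  steps=[
    {"slide": [0,0,0],"rot": [0,0,0]},
    {"slide": [0,0,0],"rot": [0,0,0]},
    {"slide": [0,0,0],"rot": [0,0,0]},
    {"slide": [0,0,0],"rot": [0,0,0]},
    {"slide": [0,0,0],"rot": [0,0,0]},
    {"slide": [0,0,0],"rot": [0,0,0]},
    {"slide": [0,0,0],"rot": [0,0,0]},
    {"slide": [0,0,0],"rot": [0,0,0]},
  ],
)

```text
time: 16.6
position: [0.5143, -0.1723, 0.4661]
tool_rot: [-0.131, 0.991, -0.0, 0.0]
force: [-0.1, 0.5, -7.7]
gripper_width: 0.0146
finger_force: 107.2
```

```bash
python3 chk.py; python3 - <<'E'
from h import *
from station import env
for n in("scene","side"):
  c=env.read_camera(n);w=cloud(c)
  k=(abs(w[...,0]-.514)<.06)&(abs(w[...,1]+.172)<.06)&(w[...,2]>.13)&(w[...,2]<.14)
  P=w[k];A=np.c_[P[:,:2]-P[:,:2].mean(0),np.ones(len(P))];print(n,"tilt deg",np.degrees(np.linalg.lstsq(A,P[:,2],rcond=None)[0][:2]))
  if n=="scene": cv2.imwrite("pics/final.png",c["frame"][...,::-1])
E
```

```text
16.6 [ 0.51428084 -0.17227529  0.46609439] [-0.13120107  0.54930204 -7.70700278] [ 0.05943693 -0.07820813 -0.01855717] 107.22403049468994
scene plate 644 (array([ 514.7, -169.2]), array([95.8, 90.8]), 14.5) [ 0.523 -0.166  0.135] [0.119 0.135 0.144]
scene bail 110 (array([ 516.4, -168.7]), array([38.4, 80. ]), 38.3) [ 0.515 -0.168  0.189] [0.165 0.19  0.217]
[  0   0   0   0   0   6  61  93  73 531  45  12  13  19  29  34  12]
side plate 1469 (array([ 511.6, -171.8]), array([90.9, 91. ]), 14.7) [ 0.504 -0.177  0.134] [0.121 0.135 0.144]
side bail 240 (array([ 511.7, -171.7]), array([79.6, 38.1]), 81.3) [ 0.512 -0.175  0.19 ] [0.166 0.19  0.219]
[   0    0    0    0    0    3  160  173  170 1223  108   29   24   39
   69   74   31]
scene tilt deg [-0.72522151 -0.22307793]
side tilt deg [0.07433435 0.32114382]
```

View pics/final.png

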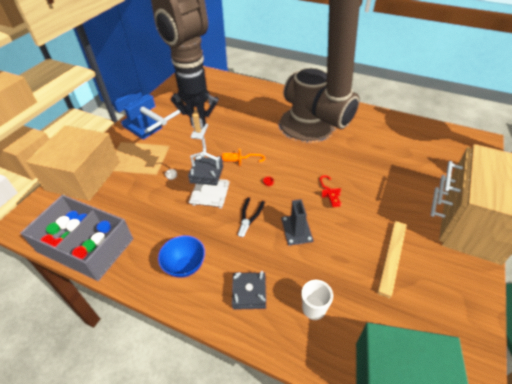

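The final view shows the mould hanging level from the hook at (206,170) above the empty stand at (209,193), and everything else where it was.

```bash
python3 -c "
from station import env
print(env.job_done())"
```

```text
the job is handed in; nothing more can be done
None
```

The mould is hanging from the hook about 79 mm above the stand; it stayed level (within 1°) and still for about 4 s, no bystander looks moved in the final picture, and the job was handed in at about 17 s with the arm still holding it up.

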